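# Hook a lamp's balance spring onto its anchor post with a spring puller

### The job

Take the yellow spring puller from its wooden block, put its pin into the red eye at the free end of the lamp bracket's spring, stretch the spring and swing it round until its hook catches behind the brass anchor post, the post fully home in the hook's bow (not on its tip), and the spring stays there under tension. Work only with the puller, push gently and do not stretch the spring more than 40 mm beyond its slack length. Then stand the puller back upright in its block, let go, and leave everything else on the bench where it is.

Things in the scene. Friction and masses are not known exactly. Their poses are not given: they have to be found in the camera images.
- bracket: Green lamp bracket bolted down: plate 205 x 70 x 12 mm. Origin on the bench under the axis of the spring's pivot pillar (26 mm brass cap, top 48 mm above the bench). x axis: along the plate from the pivot to the slot of the anchor post; y left of that; z up. The plate spans x -30 to 175 mm; two cheeks 37 mm high lie at x -75 to -15 mm.
- slot (a point): Middle of the post's adjusting slot, an arc about the pivot of 150 mm radius, 35 mm above the bench (height of the spring's wire). The anchor post, a brass pin 8 mm wide with a 13 mm mushroom head (top 44 mm above the bench) on a 20 mm washer, is clamped anywhere from 21 mm right to 21 mm left of this point along the arc; its place is not measured: see it or feel for it.
- spring_swing (a joint): Swing of the spring about the upright pivot, rad, growing counter-clockwise seen from above. At 0.6 it points at the slot's middle; the post stands between 0.46 and 0.74. The slack spring starts between -0.2 and 0.15, pivots with slight friction, and must swing counter-clockwise, stretched, until its hook's shank meets the post: slack, its end bumps into the post.
- spring_stretch (a joint): Stretch of the spring, m: 0 slack, growing outwards. The pull is 300 N/m times it. With the post home in the hook it is 0.024 to 0.025 (7 N), caught on the hook's tip 0.028. For the hook's tip to pass the post it must be 0.030 or more (9 N), and never more than 0.040 (12 N). The spring's end also gives up or down by about 0.6 mm per newton, 8 mm at most.
- hook_seat (a point): Where the post's axis lies when the hook is seated; 126 mm from the pivot when slack, 35 mm above the bench. Hook: level J of 4 mm wire, inner width 13 mm, closed outwards and on the clockwise side (shank), open on the counter-clockwise side: the post enters through a gap 5.5 to 20 mm nearer the pivot than this point; 2.5 mm past its middle the shank bears on it. x: outwards from the pivot.
- eye (a point): Centre of the red pull eye at the spring's outer end: a level ring of 3 mm wire, 12 mm inner, 18 mm outer diameter, 35 mm above the bench, 18.5 mm farther from the pivot than hook_seat. The puller's pin goes in from straight above. x axis: outwards from the pivot along the spring; z up. Push the puller on it with less than 18 N in all.
- puller_grip (a point): Spring puller, 0.12 kg, 76 mm tall, upright: yellow square grip 24 x 24 mm, 42 mm tall; under it a dark round collar 16 mm wide, 20 mm long; under that a steel pin 14 mm long, 4.5 mm neck, 8 mm bulb at its end. The point is in the grip's middle, 56 mm above the pin's end; z up, x and y square to the grip's flats. In use the collar rests on the eye, the bulb below it.
- puller_tip (a point): The lower end of the puller's pin, on its axis.
- stand_floor (a point): Floor centre of the hole in the puller's wooden block (fixed, 70 x 70 mm, 28 mm high): hole 19 mm wide, 22 mm deep, 4 mm chamfer at its mouth. The floor is 6 mm above the bench; the pin's end rests on it with the collar in the hole. x, y along the block's sides. The block may stand at either side of the bracket.
- jar: Amber jar, 56 mm wide, 85 mm tall, loose; leave it. Origin under its centre. It stands where the block does not, at the other side of the bracket.
- screwdriver: Orange screwdriver lying on the bench beyond the bracket's pivot end; leave it. Origin at its middle.
- wrench: Steel wrench lying on the bench beyond the post's end of the bracket; leave it. Origin at its middle.
Not all that is in view belongs to the job. There is more than one size of the part that bears puller_grip; the job needs the middle-sized. Of the things shaped like the part that bears stand_floor, the wooden one is meant.

How it is judged:
By the outcome, as a careful person would: the job done as asked, in the order asked, and still so for the second after the job is handed in, with the robot touching nothing.
It also fails if it takes over 72 s, if anything falls off the work surface, if the arm or the gripper's body presses on something with over 40 N, if the wrist force passes 120 N, or if a joint passes its speed limit or range.

### The arm

A 6-joint arm with a two-finger parallel gripper is mounted at the origin on the work surface. World frame = base frame: x ahead of the robot, y to its left, z up, the work surface at z = 0. Lengths are in mm, angles in rad, forces in N, time in s.
With the tool pointing down it reaches from about 375 to 825 mm from the base axis. Payload 5.5 kg.
Tool frame: the origin (TCP) lies between the finger pads; the fingertips stand bot.nose_length ahead of it and the grasp point (between the pads) lies 3 mm ahead of it (bot.nose_length is the distance from the TCP to the fingertips, in mm); z points along the fingers, y is the line along which they close (so a half turn about z gives the same grasp; the last joint's range is limited). The gripper opens to 85 mm and grips with 20 to 120 N. Pads are 22 mm wide; open, the fingers measure 114 mm over their backs; the gripper's body (76 mm by 85 mm) begins 54 mm behind the grasp point. The pads swing forward as they close: fully open they stand 13 mm farther back than shut.
Start: joints at [-1.346, 0.314, -0.047, 1.21, 0, 1.571], TCP at [133.744, -584.9, 253.299] pointing down, gripper open.
Joint ranges: [-2.67, 2.67], [-0.69, 1.73], [-1.03, 1.25], [-2.08, 2.16], [-1.42, 1.45], [-3.14, 3.14]. Speed limits (rad/s): [2.39, 2.39, 3.01, 3.14, 3.14, 3.14].

### API

Orientations are given as a unit quaternion [w, x, y, z].
In Python, from cell import bot gives the robot as it stands.
- The arm moves only by the shell command python3 -m crank 'ROWS'. ROWS is JSON, a list that holds one entry, the list of rows, each a list of 7 numbers: the closure, from -1 (fully open) to 1 (shut), so that 0 is half open, then the shift along the tool's x, y, z in cm, then the turn, a rotation vector about the tool's x, y, z in degrees. In form: [[[fingers, tx, ty, tz, ax, ay, az], ...]]. A call has 1 to 12 rows; each row shifts and turns the commanded pose from where the row before left it, along the tool's axes as they then stand; what a row does not reach is not made up. A row lasts 1/12 s, in which the tool goes at most 41.7 mm and 7.16 degrees, less where a joint would pass 70% of its speed; a pose out of reach is approached as far as the arm can. A call with a gripper value outside its range is refused whole. The fingers move at their own pace and stop on an object; the grip force is fixed at half the most. Time passes only in rows, so rows that do not move let the fingers close. It gives the time, the measured TCP pose, the force, the opening and the grip force at its end, in the units of the state.
- bot.get_obs(): the state, without advancing time (a new reading comes with each control period).
- bot.get_image(name): name is "scene" or "top"; returns the picture (480x640x3 uint8, red, green, blue); there is no depth.
- bot.calibration(name): a dict with "camera_matrix" (3x3 intrinsics, pixels), "rvec" (rotation vector, rad) and "tvec" (3), from world to camera coordinates, as OpenCV has them. Camera axes: x right, y down, z forward; pixel columns grow to the right and rows downward; lengths in mm; the calibration is good to about 2 mm. A picture is of the moment at which its call begins. calibration takes no time and is no camera call.
- bot.close_job(): hands the job in; it is judged then, once.
Trained networks look in the newest picture that a camera, given by its name, has taken for a name from the list of things; names that differ only in an ending like _2 or _b are one class to them, and where a whole thing is asked for, a point or a joint stands for the part that bears it (a point fixed in the world has none). Each returns a list of dicts, best first, with "score" (0 to 1); they miss things now and then, are a little off and sometimes report something else, mostly with a low value. They report only what shows in the picture. A call takes as long as a camera call. They do not tell look-alikes from the thing itself.
- bot.spot_in(camera, thing): "rect" ([left, top, right, bottom] in pixels, round what is visible of it).
- bot.place_of(camera, thing): "pixel" ([column, row] in pixels: a listed point, or the origin of a listed thing).
The state is a dict: "t": time; "joint_pos": joint angles; "dq": joint speeds; "effort": joint torques, N m; "tool_pos": TCP position; "ee_rot": TCP orientation; "contact_force": force on the tool from outside, world axes, zero at the start; "ft_torque": the same for the moment, N m; "grip_width": finger opening in mm; "finger_force": force on a finger pad.
Only numpy, scipy, OpenCV 4.12 (cv2) and the standard library are available. Lean on these libraries where they do the work, as an engineer would, in place of code of your own. Each camera call takes 0.05 s, during which the arm holds its last target. There are 200 camera calls.

## Working session

There is one attempt and no reset: what is moved stays moved. The work goes in short steps, Python scripts to look and compute and a shell command to move; the robot and the scene stay as the last step left them, time stands still between calls to the robot, and variables do not carry over. Pictures are saved under pics/ and viewed, at most 10 in all, crops included, and the job is handed in when it is done.

```bash
ls; mkdir -p pics
cat > h.py <<'E'
import numpy as np,cv2
from cell import bot
def cal(c):
    k=bot.calibration(c);return np.array(k["camera_matrix"],float),np.array(k["rvec"],float).reshape(3),np.array(k["tvec"],float).reshape(3)
def at(c,px,z):
    K,r,t=cal(c);R=cv2.Rodrigues(r)[0];o=-R.T@t
    d=R.T@np.linalg.inv(K)@np.array([px[0],px[1],1.]);return o+d*(z-o[2])/d[2]
def proj(c,p):
    K,r,t=cal(c);return cv2.projectPoints(np.array(p,float).reshape(-1,3),r,t,K,None)[0].reshape(-1,2)
def save(c,n,box=None,f=1):
    im=bot.get_image(c)[:,:,::-1]
    if box: im=im[box[1]:box[3],box[0]:box[2]]
    im=cv2.resize(np.ascontiguousarray(im),None,fx=f,fy=f,interpolation=cv2.INTER_CUBIC);cv2.imwrite('pics/'+n,im)
E
python3 - <<'E'
from h import *
save('scene','s0.png');save('top','t0.png')
H=dict(bracket=0,slot=35,hook_seat=35,eye=35,puller_grip=62,puller_tip=6,stand_floor=6,jar=0,screwdriver=8,wrench=4)
for c in('top','scene'):
    print(c,[x.round(2).tolist() for x in cal(c)])
    for n,z in H.items():
        print(n,[(np.round(d['pixel']).tolist(),round(d['score'],2),at(c,d['pixel'],z)[:2].round().tolist()) for d in bot.place_of(c,n)[:4]])
o=bot.get_obs();print(o,bot.nose_length)
E
```

```text
pics
top [[[573.52, 0.0, 315.76], [0.0, 573.52, 244.12], [0.0, 0.0, 1.0]], [2.15, -2.1, 0.22], [-18.35, 565.17, 1205.82]]
bracket [([337.0, 268.0], 0.74, [521.0, -56.0])]
slot [([270.0, 281.0], 0.62, [483.0, 92.0]), ([278.0, 237.0], 0.43, [584.0, 80.0])]
hook_seat []
eye [([279.0, 238.0], 0.54, [580.0, 76.0])]
puller_grip [([473.0, 244.0], 0.72, [574.0, -350.0]), ([463.0, 289.0], 0.59, [473.0, -326.0]), ([438.0, 249.0], 0.55, [560.0, -273.0]), ([394.0, 210.0], 0.39, [645.0, -178.0])]
puller_tip [([463.0, 247.0], 0.76, [576.0, -343.0]), ([432.0, 253.0], 0.67, [560.0, -271.0]), ([163.0, 267.0], 0.66, [514.0, 337.0]), ([459.0, 292.0], 0.6, [473.0, -332.0])]
stand_floor [([458.0, 292.0], 0.85, [472.0, -329.0]), ([458.0, 291.0], 0.64, [475.0, -331.0])]
jar [([166.0, 268.0], 0.87, [513.0, 332.0])]
screwdriver [([394.0, 212.0], 0.78, [655.0, -185.0])]
wrench [([217.0, 210.0], 0.82, [651.0, 223.0])]
scene [[[440.15, 0.0, 314.41], [0.0, 440.15, 235.91], [0.0, 0.0, 1.0]], [1.89, 1.26, -0.66], [-190.97, -220.23, 1228.65]]
bracket [([289.0, 271.0], 0.83, [510.0, -55.0]), ([127.0, 270.0], 0.63, [
[... 773 characters left out ...]
array([-1.34598468e+00,  3.13479654e-01, -4.71114927e-02,  1.21019841e+00,
        2.47728944e-05,  1.57078331e+00]), 'dq': array([-5.20675781e-04, -1.43011483e-03, -3.25209156e-04,  6.31981932e-04,
        1.69430413e-03,  7.14697091e-05]), 'effort': array([ 1.46378239e-03, -5.39469910e+01,  3.40056396e+01,  1.62596622e-03,
       -1.06102200e-04, -6.86166047e-06]), 'tool_pos': array([ 133.75910833, -584.89120356,  253.30665371]), 'ee_rot': array([1.97657770e-06, 9.93688384e-01, 1.12175731e-01, 1.26882102e-05]), 'contact_force': array([0.20870888, 0.23832869, 0.74528798]), 'ft_torque': array([ 0.01244645, -0.03293218, -0.02302912]), 'finger_force': 0.0, 'grip_width': 85.21509335877285} 22.0
```

View pics/t0.png

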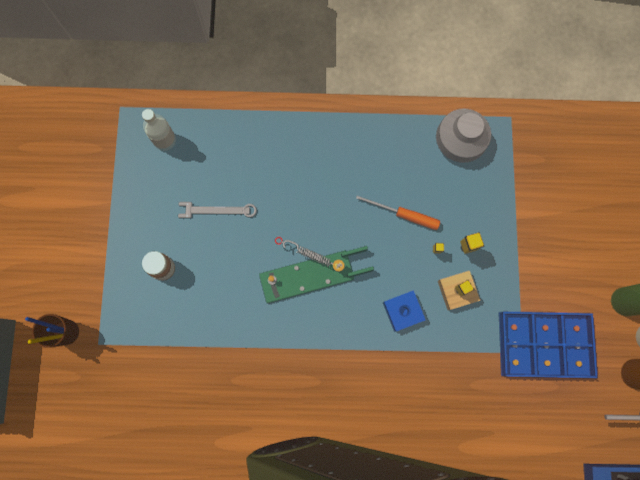

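View pics/s0.png

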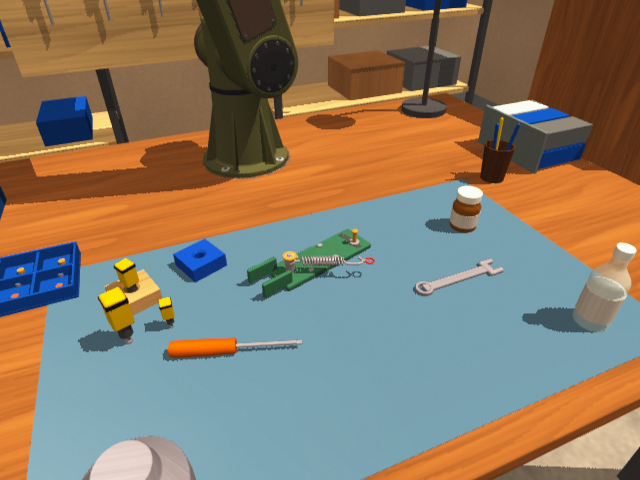

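Candidates for the puller in the top view: the large one at (473,242) and the small one at (439,248), both standing on the bench, and the middle-sized one in the wooden block at (466,287). Candidates for the block: wooden at (460,291) and blue at (405,312). I choose the puller in the wooden block and check it in a close crop.

Run:
```python
from h import *
im=bot.get_image('top')[:,:,::-1];s=bot.get_image('scene')[:,:,::-1]
def cr(im,x,y,w,h,W,H): return cv2.resize(np.ascontiguousarray(im[y:y+h,x:x+w]),(W,H),interpolation=cv2.INTER_CUBIC)
a=cr(im,425,225,66,100,396,600)
b=cr(im,258,230,100,75,400,300);c=cr(s,270,222,110,82,400,300)
cv2.imwrite('pics/c1.png',np.hstack([a,np.vstack([b,c])]))
print(proj('top',[[473,-330,82],[473,-330,28]]))
# colour blobs (top)
hsv=cv2.cvtColor(np.ascontiguousarray(im),cv2.COLOR_BGR2HSV)
def blob(lo,hi,box,c='top',hs=hsv):
    m=cv2.inRange(hs,np.array(lo),np.array(hi));k=np.zeros_like(m);k[box[1]:box[3],box[0]:box[2]]=1;m*=k
    n,l,st,ce=cv2.connectedComponentsWithStats(m);return [(st[i].tolist(),ce[i].round(1).tolist()) for i in range(1,n) if st[i,4]>8]
print('yellow',blob((24,150,120),(34,255,255),(425,225,495,320)))
print('red',blob((0,120,100),(6,255,255),(265,228,300,255)),blob((174,120,100),(180,255,255),(265,228,300,255)))
print('gold',blob((12,100,120),(30,255,255),(258,230,358,305)))
```

```text
[[467.48388276 287.88381868]
 [460.76747126 290.70346994]]
yellow [([467, 233, 16, 15, 169], [474.8, 240.2]), ([436, 243, 8, 8, 58], [439.4, 246.9]), ([460, 281, 13, 12, 99], [466.1, 286.6])]
red [] []
gold [([333, 260, 11, 11, 87], [338.0, 265.1]), ([268, 276, 6, 6, 26], [270.8, 278.2])]
```

View pics/c1.png

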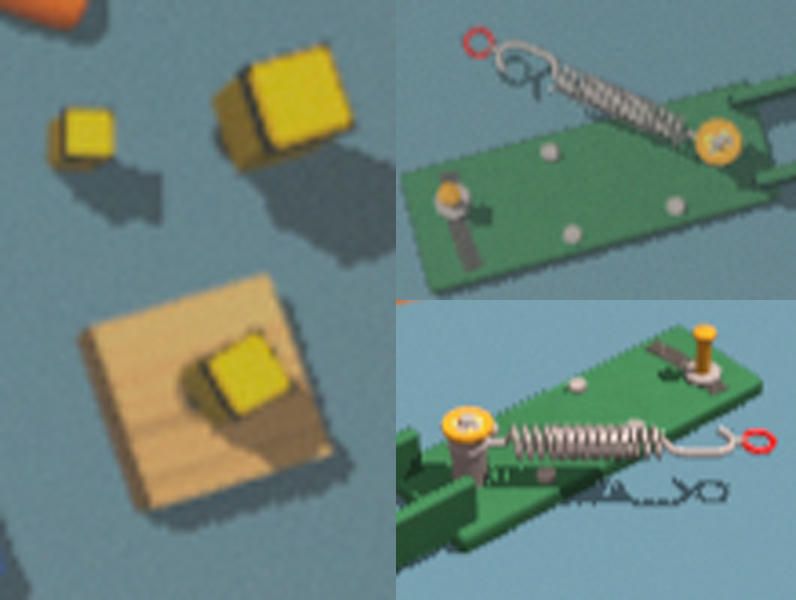

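The crop shows the middle-sized yellow puller in the wooden block (top face about (466,287)). The post stands near the clockwise end of its slot at (271,278), the pivot cap is at (338,265) and the red eye at (279,240.5).

```bash
cat >> h.py <<'E'
def tri(pt,ps,it=8):
    from scipy.optimize import least_squares
    f=lambda p:np.r_[proj('top',p)[0]-pt,proj('scene',p)[0]-ps]
    r=least_squares(f,[500,0,40.]);return r.x,r.fun
def mask(c,lo,hi,box,im=None):
    im=bot.get_image(c) if im is None else im
    h=cv2.cvtColor(np.ascontiguousarray(im),cv2.COLOR_RGB2HSV);m=cv2.inRange(h,np.array(lo),np.array(hi))
    k=np.zeros_like(m);k[box[1]:box[3],box[0]:box[2]]=1;return m*k
E
python3 - <<'E'
from h import *
im=bot.get_image('top');s=bot.get_image('scene')
def red(im,box):
    a=im.astype(int);m=(a[:,:,0]-np.maximum(a[:,:,1],a[:,:,2])>40).astype(np.uint8);k=np.zeros_like(m);k[box[1]:box[3],box[0]:box[2]]=1
    y,x=np.nonzero(m*k);return x.min(),x.max(),y.min(),y.max(),len(x),np.array([(x.min()+x.max())/2,(y.min()+y.max())/2])
et=red(im,(268,230,290,250));es=red(s,(360,250,380,270));print(et,es)
print('eye top',at('top',et[-1],35),'scene',at('scene',es[-1],35),tri(et[-1],es[-1]))
print('cap',at('top',(338,265.2),48),at('scene',(289.5,255.7),48))
print('post',at('top',(271,278.2),44),at('scene',(355,230),44))
m=mask('top',(24,150,120),(34,255,255),(455,275,480,300),im)
r=cv2.minAreaRect(cv2.findNonZero(m));b=cv2.boxPoints(r);w=np.array([at('top',q,82)[:2] for q in b]);print(r,w.round(1),w.mean(0))
e=np.diff(w,axis=0);print(np.degrees(np.arctan2(e[:,1],e[:,0])),np.linalg.norm(e,axis=1))
h=cv2.cvtColor(np.ascontiguousarray(im),cv2.COLOR_RGB2HSV);print(h[286,466],h[291,460],h[289,458])
E
```

```text
(np.int64(275), np.int64(282), np.int64(237), np.int64(244), 24, array([278.5, 240.5])) (np.int64(365), np.int64(374), np.int64(257), np.int64(263), 41, array([369.5, 260. ]))
eye top [575.48296359  77.35832036  35.        ] scene [577.87342449  77.64367454  35.        ] (array([576.12000138,  78.12694884,  33.49072819]), array([-0.30253945, -0.15441769, -0.27303587,  0.0251355 ]))
cap [520.74629839 -55.6159068   48.        ] [525.03692419 -56.41510967  48.        ]
post [489.19100717  90.48039225  44.        ] [494.06507615  89.89768354  44.        ]
((466.1000671386719, 286.7000427246094), (10.28591251373291, 9.391485214233398), 63.43495178222656) [[ 480.5 -313.4]
 [ 489.9 -331.6]
 [ 470.4 -340.8]
 [ 461.1 -322.6]] [ 475.4818369  -327.11996861]
[ -62.67888748 -154.65371557  117.2217297 ] [20.51915218 21.55610507 20.45747413]
[ 27 212 200] [ 22 144 108] [ 22 145 111]
```

```bash
python3 -m crank '[[[-0.3,3.255,-1.46,0.83,0,0,0],[-0.3,3.255,-1.46,0.83,0,0,0],[-0.3,3.255,-1.46,0.83,0,0,0],[-0.3,3.255,-1.46,0.83,0,0,0],[-0.3,3.255,-1.46,0.83,0,0,0],[-0.3,3.255,-1.46,0.83,0,0,0],[-0.3,3.255,-1.46,0.83,0,0,0],[-0.3,3.255,-1.46,0.83,0,0,0],[-0.3,3.255,-1.46,0.83,0,0,0],[-0.3,3.255,-1.46,0.83,0,0,0],[-0.3,3.255,-1.46,0.83,0,0,0],[-0.3,3.255,-1.46,0.83,0,0,0]]]'
python3 -m crank '[[[-0.3,0,0,1,0,0,-5.5],[-0.3,0,0,1,0,0,-5.5],[-0.3,0,0,1,0,0,-5.5],[-0.3,0,0,0,0,0,0],[-0.3,0,0,0,0,0,0]]]'
cat >> h.py <<'E'
def tool():
    from scipy.spatial.transform import Rotation as Ro
    o=bot.get_obs();q=o['ee_rot'];return o,Ro.from_quat([q[1],q[2],q[3],q[0]]).as_matrix()
def rel(target):  # cm in tool axes to bring TCP to target
    o,R=tool();print('t',round(o['t'],2),'tcp',o['tool_pos'].round(1),'yaw_y',np.degrees(np.arctan2(R[1,1],R[0,1])).round(1),'F',o['contact_force'].round(1),'j6',o['joint_pos'][5].round(2),'w',round(o['grip_width'],1))
    return (R.T@(np.array(target)-o['tool_pos'])/10).round(3)
E
python3 - <<'E'
from h import *
print(rel([475.5,-327,65]))
save('scene','s1.png',(60,180,220,360),3)
E
```

```text
t: 2.3
tool_pos: [476.8, -325.8, 153.5]
ee_rot: [0.0, 0.994, 0.112, 0.0]
contact_force: [-0.2, -0.1, 0.3]
grip_width: 55.5
finger_force: 0.0
t: 2.72
tool_pos: [475.1, -326.7, 123.4]
ee_rot: [-0.0, 0.968, 0.252, -0.0]
contact_force: [0.6, -0.4, 0.8]
grip_width: 55.9
finger_force: 0.0
t 2.72 tcp [ 475.1 -326.7  123.4] yaw_y -60.8 F [ 0.6 -0.4  0.8] j6 2.03 w 55.9
[0.022 0.049 5.836]
```

View pics/s1.png

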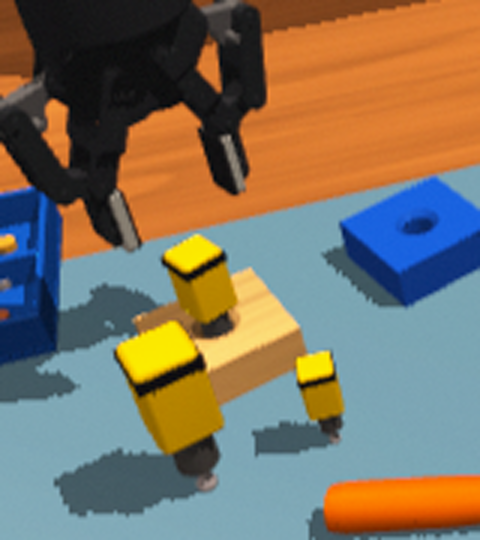

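The fingers straddle the middle puller (top face about crop (195,257)), and the large and small ones are clear of them. Descend.

```bash
python3 -m crank '[[[-0.3,0,0,1.5,0,0,0],[-0.3,0,0,1.5,0,0,0],[-0.3,0,0,1.5,0,0,0],[-0.3,0,0,1.3,0,0,0],[-0.3,0,0,0,0,0,0]]]'
python3 -c "
from h import *
print('scene grip top',at('scene',(125,265.7),82), rel([475.5,-327,65]))"
python3 -m crank '[[[0.2,0,0,0,0,0,0],[0.2,0,0,0,0,0,0],[0.5,0,0,0,0,0,0],[1,0,0,0,0,0,0],[1,0,0,0,0,0,0],[1,0,0,0,0,0,0]]]'
python3 -c "
from h import *
print(rel([475.5,-327,65]))"
```

```text
t: 3.18
tool_pos: [474.2, -326.6, 64.2]
ee_rot: [-0.001, 0.968, 0.252, -0.001]
contact_force: [0.0, -0.1, 0.4]
grip_width: 55.5
finger_force: 0.0
t 3.18 tcp [ 474.2 -326.6   64.2] yaw_y -60.8 F [ 0.  -0.1  0.4] j6 2.03 w 55.5
scene grip top [ 486.00474786 -324.94970688   82.        ] [ 0.092  0.096 -0.084]
t: 3.68
tool_pos: [476.3, -327.7, 67.0]
ee_rot: [0.001, 0.967, 0.253, 0.001]
contact_force: [-0.6, 0.9, 6.9]
grip_width: 23.7
finger_force: 60.8
t 3.68 tcp [ 476.3 -327.7   67. ] yaw_y -60.6 F [-0.6  0.9  6.9] j6 2.03 w 23.7
[-0.034 -0.102  0.202]
```

```bash
python3 -m crank '[[[1,0,0,-0.5,0,0,0],[1,0,0,-1,0,0,0],[1,0,0,-1.5,0,0,0],[1,0,0,-1.5,0,0,0],[1,0,0,-1.5,0,0,0],[1,0,0,-1.5,0,0,0],[1,0,0,0,0,0,0],[1,0,0,0,0,0,0]]]'
python3 - <<'E'
from h import *
print(rel([576.2,77.6,140]))
im=bot.get_image('top');m=mask('top',(24,150,120),(34,255,255),(445,270,490,310),im);M=cv2.moments(m,True);print(M['m10']/M['m00'],M['m01']/M['m00'],M['m00'])
save('scene','s2.png',(60,160,220,320),4)
E
```

```text
t: 4.35
tool_pos: [476.1, -327.4, 141.7]
ee_rot: [0.001, 0.967, 0.254, 0.001]
contact_force: [-0.5, -0.5, -1.3]
grip_width: 23.6
finger_force: 60.1
t 4.35 tcp [ 476.1 -327.4  141.7] yaw_y -60.6 F [-0.5 -0.5 -1.3] j6 2.03 w 23.6
[ 28.595 -30.384   0.145]Traceback (most recent call last):
  File "<stdin>", line 3, in <module>
ZeroDivisionError: float division by zero
```

```bash
python3 -m crank '[[[1,1.2,-1.25,0,0,0,0],[1,2.4,-2.55,0,0,0,0],[1,2.5,-2.65,0,0,0,0],[1,2.5,-2.65,0,0,0,0],[1,2.5,-2.65,0,0,0,0],[1,2.5,-2.65,0,0,0,0],[1,2.5,-2.65,0,0,0,0],[1,2.5,-2.65,0,0,0,0],[1,2.5,-2.65,0,0,0,0],[1,2.5,-2.65,0,0,0,0],[1,2.4,-2.6,0,0,0,0],[1,2.0,-2.2,0,0,0,0]]]'
python3 -m crank '[[[1,0.6,-0.6,0.5,0,0,0],[1,0.5,-0.5,0.5,0,0,0],[1,0,0,0.5,0,0,0],[1,0,0,0,0,0,0]]]'
python3 - <<'E'
from h import *
o,R=tool()
print(rel([576.2,77.6,130]))
tip=o['tool_pos']+R[:,2]*61;print('tip exp',tip,proj('top',tip),proj('scene',tip))
print([ (d['pixel'],d['score']) for d in bot.place_of('scene','puller_tip')[:3]])
bot.get_image('top');print([ (d['pixel'],d['score']) for d in bot.place_of('top','puller_tip')[:3]],[ (d['pixel'],d['score']) for d in bot.place_of('top','eye')[:3]])
s=cv2.resize(bot.get_image('scene')[180:300,300:440],None,fx=4,fy=4,interpolation=cv2.INTER_CUBIC)
t=cv2.resize(bot.get_image('top')[195:285,250:310],None,fx=4,fy=4,interpolation=cv2.INTER_CUBIC)
t=cv2.copyMakeBorder(t,0,120,0,0,0);cv2.imwrite('pics/s3.png',np.hstack([s,t])[:,:,::-1])
E
```

```text
t: 5.4
tool_pos: [572.6, 72.4, 139.3]
ee_rot: [-0.0, 0.967, 0.254, -0.001]
contact_force: [0.3, -0.7, -1.1]
grip_width: 22.9
finger_force: 60.1
t: 5.73
tool_pos: [575.8, 84.0, 123.5]
ee_rot: [0.0, 0.967, 0.253, -0.002]
contact_force: [-0.4, 0.3, -0.9]
grip_width: 23.5
finger_force: 60.1
t 5.73 tcp [575.8  84.  123.5] yaw_y -60.6 F [-0.4  0.3 -0.9] j6 2.77 w 23.5
[-0.286  0.578 -0.646]
tip exp [575.61680728  83.96480247  62.53267843] [[274.88057789 237.88753192]] [[373.01175179 246.32812574]]
[([173.5, 329.1], 0.84), ([129.6, 342.6], 0.76), ([131.2, 293.7], 0.68)]
[([460.3, 244.3], 0.85), ([432.1, 249.7], 0.59)] []
```

View pics/s3.png

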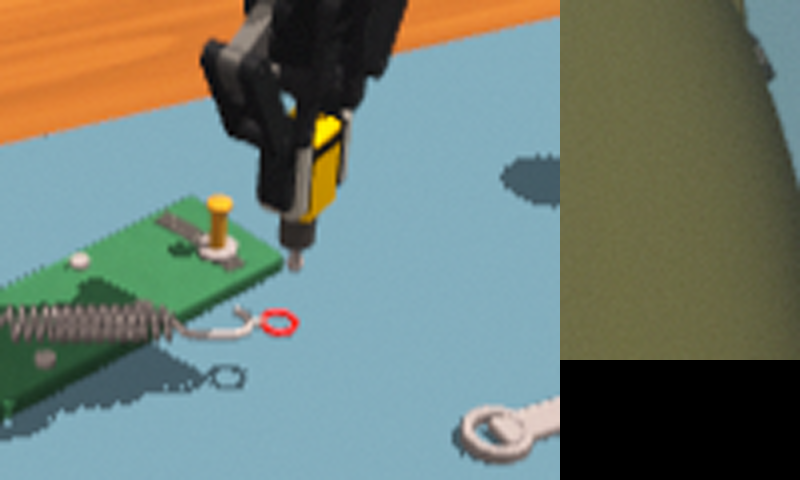

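```bash
python3 -m crank '[[[1,-0.16,0.29,0.5,0,0,0],[1,-0.16,0.29,0.5,0,0,0],[1,0,0,0.5,0,0,0],[1,0,0,0.5,0,0,0],[1,0,0,0,0,0,0],[1,0,0,0,0,0,0]]]'
python3 - <<'E'
from h import *
o,R=tool()
print(rel([575.8,77.4,83.5]))
tip=o['tool_pos']+R[:,2]*61;print('tip exp',tip,proj('scene',[tip,[575.8,77.4,35]]))
s=cv2.resize(bot.get_image('scene')[225:275,345:395],None,fx=10,fy=10,interpolation=cv2.INTER_CUBIC)
cv2.imwrite('pics/s4.png',s[:,:,::-1])
E
```

```text
t: 6.53
tool_pos: [577.0, 78.3, 105.0]
ee_rot: [-0.0, 0.967, 0.254, -0.001]
contact_force: [1.0, 0.4, -1.8]
grip_width: 23.0
finger_force: 60.1
t 6.53 tcp [577.   78.3 105. ] yaw_y -60.6 F [ 1.   0.4 -1.8] j6 2.76 w 23.0
[-0.148  0.022  2.153]
tip exp [576.93040822  78.31723224  44.02731613] [[369.89590657 255.68923764]
 [368.83874787 259.37193054]]
```

View pics/s4.png

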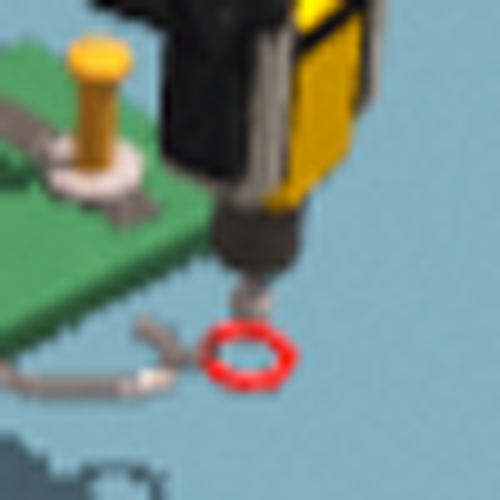

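The tip at (369.5,255.8) is almost straight above the eye centre at (369.5,260), so I go straight down and watch the force.

```bash
python3 -m crank '[[[1,0,0,0.4,0,0,0],[1,0,0,0.4,0,0,0],[1,0,0,0.4,0,0,0],[1,0,0,0,0,0,0],[1,0,0,0,0,0,0]]]'
```

```text
t: 7.0
tool_pos: [577.1, 78.4, 93.2]
ee_rot: [-0.0, 0.967, 0.254, -0.0]
contact_force: [-0.3, -0.4, -0.3]
grip_width: 23.3
finger_force: 60.1
```

```bash
python3 -m crank '[[[1,0,0,0.4,0,0,0],[1,0,0,0.4,0,0,0],[1,0,0,0,0,0,0],[1,0,0,0,0,0,0]]]'
python3 - <<'E'
from h import *
s=cv2.resize(bot.get_image('scene')[220:280,330:400],None,fx=8,fy=8,interpolation=cv2.INTER_CUBIC)
cv2.imwrite('pics/s5.png',s[:,:,::-1])
rel([0,0,0])
E
```

```text
t: 7.33
tool_pos: [577.2, 78.3, 85.3]
ee_rot: [-0.0, 0.967, 0.254, -0.0]
contact_force: [-0.1, 0.5, -1.0]
grip_width: 23.4
finger_force: 60.1
t 7.38 tcp [577.4  78.3  85.6] yaw_y -60.6 F [-0.9 -0.6 -2. ] j6 2.76 w 23.5
```

View pics/s5.png

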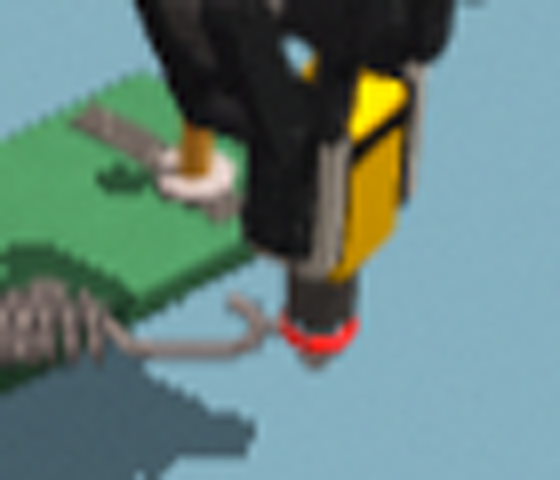

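The pin is through the red eye (crop (318,330)), with the collar just above it. I'll turn the gripper in place so that its closing axis lies along the spring, so that the pads can take the pull's moment.

```bash
python3 -m crank '[[[1,0,0,0.02,0,0,-7],[1,0,0,0.02,0,0,-7],[1,0,0,0.02,0,0,-7],[1,0,0,0.02,0,0,-7],[1,0,0,0.02,0,0,-7],[1,0,0,0,0,0,-7],[1,0,0,0,0,0,-7],[1,0,0,0,0,0,-7],[1,0,0,0,0,0,-7]]]'
python3 -m crank '[[[1,0,0,0,0,0,-7],[1,0,0,0,0,0,-7],[1,0,0,0,0,0,-7],[1,0,0,0,0,0,-7],[1,0,0,0,0,0,-7],[1,0,0,0,0,0,-7],[1,0,0,0,0,0,-7],[1,0,0,0,0,0,-7],[1,0,0,0,0,0,-2.4],[1,0,0,0,0,0,0],[1,0,0,0,0,0,0]]]'
python3 -c "
from h import *
print(rel([522.5,-56,85]));o,R=tool();print(R.round(3))"
```

```text
t: 8.13
tool_pos: [577.6, 78.4, 84.9]
ee_rot: [0.0, 0.69, 0.724, 0.0]
contact_force: [0.1, 0.3, -0.5]
grip_width: 23.1
finger_force: 60.0
t: 9.05
tool_pos: [577.6, 78.4, 84.8]
ee_rot: [0.0, 0.253, 0.967, 0.0]
contact_force: [0.0, 0.3, -1.5]
grip_width: 23.4
finger_force: 60.0
t 9.05 tcp [577.6  78.4  84.8] yaw_y 60.7 F [ 0.   0.3 -1.5] j6 0.65 w 23.4
[ -1.77  -14.416  -0.017]
[[-0.872  0.49   0.   ]
 [ 0.49   0.872  0.   ]
 [-0.     0.    -1.   ]]
```

```bash
python3 -m crank '[[[1,0,0,0,0,0,-7],[1,0,0.5,0,0,0,0],[1,0,0.5,0,0,0,0],[1,0,0.5,0,0,0,0],[1,0,0.5,0,0,0,0],[1,0,0,0,0,0,0],[1,0,0,0,0,0,0]]]'
python3 -c "
from h import *
print(rel([522.5,-56,85]))"
```

```text
t: 9.63
tool_pos: [584.6, 96.6, 84.3]
ee_rot: [-0.0, 0.193, 0.981, -0.001]
contact_force: [-1.6, -4.4, -1.3]
grip_width: 23.7
finger_force: 59.9
t 9.63 tcp [584.6  96.6  84.3] yaw_y 67.7 F [-1.6 -4.4 -1.3] j6 0.55 w 23.7
[ -0.03  -16.476  -0.039]
```

```bash
python3 -m crank '[[[1,0,0.5,0,0,0,0],[1,0,0.5,0,0,0,0],[1,0,0.4,0,0,0,0],[1,0,0.4,0,0,0,0],[1,0,0,0,0,0,0],[1,0,0,0,0,0,0],[1,0,0,0,0,0,0]]]'
python3 -c "
from h import *
print(rel([522.5,-56,85]));print([np.linalg.norm(bot.get_obs()['contact_force'][:2]).round(2)])"
```

```text
t: 10.22
tool_pos: [590.3, 111.4, 83.9]
ee_rot: [-0.001, 0.194, 0.981, -0.002]
contact_force: [-3.9, -9.3, -0.2]
grip_width: 23.4
finger_force: 60.0
t 10.22 tcp [590.3 111.4  83.9] yaw_y 67.7 F [-3.9 -9.3 -0.2] j6 0.58 w 23.4
[-8.4000e-02 -1.8063e+01 -1.7000e-02]
[np.float64(10.05)]
```

```bash
python3 -m crank '[[[1,0.48,0.07,0,0,0,-1.5],[1,0.96,0.05,0,0,0,-3],[1,0.96,-0.025,0,0,0,-3],[1,0.96,-0.025,0,0,0,-3],[1,0.96,-0.025,0,0,0,-3],[1,0.96,-0.025,0,0,0,-3],[1,0.96,-0.025,0,0,0,-3],[1,0.64,-0.01,0,0,0,-2],[1,0.32,-0.003,0,0,0,-1],[1,0,0,0,0,0,0],[1,0,0,0,0,0,0]]]'
python3 -c "
from h import *
print(rel([522.5,-56,85]));o,R=tool();print((R.T@o['contact_force']).round(2))"
```

```text
t: 11.13
tool_pos: [521.8, 126.3, 84.6]
ee_rot: [0.0, -0.002, 1.0, -0.003]
contact_force: [0.1, -11.0, -1.7]
grip_width: 23.4
finger_force: 60.0
t 11.13 tcp [521.8 126.3  84.6] yaw_y 90.2 F [  0.1 -11.   -1.7] j6 0.24 w 23.4
[-1.0000e-02 -1.8227e+01  5.0000e-02]
[ -0.02 -10.96   1.72]
```

```bash
python3 -m crank '[[[1,0.32,-0.003,0,0,0,-1],[1,0.48,-0.006,0,0,0,-1.5],[1,0.48,-0.006,0,0,0,-1.5],[1,0.48,-0.006,0,0,0,-1.5],[1,0.48,-0.006,0,0,0,-1.5],[1,0.32,-0.003,0,0,0,-1],[1,0.32,-0.003,0,0,0,-1],[1,0,0,0,0,0,0],[1,0,0,0,0,0,0]]]'
python3 -c "
from h import *
print(rel([522.5,-56,85]));o,R=tool();print((R.T@o['contact_force']).round(2))"
```

```text
t: 11.88
tool_pos: [494.0, 124.1, 84.9]
ee_rot: [0.001, -0.08, 0.997, -0.002]
contact_force: [1.8, -8.1, -1.6]
grip_width: 23.5
finger_force: 60.0
t 11.88 tcp [494.  124.1  84.9] yaw_y 99.2 F [ 1.8 -8.1 -1.6] j6 0.09 w 23.5
[  0.062 -18.229   0.08 ]
[-0.45 -8.25  1.67]
```

```bash
python3 -m crank '[[[1,0,0,0,0,0,0]]]'
python3 - <<'E'
from h import *
for i in range(3):
    s=bot.get_image('scene');o,R=tool();print((R.T@o['contact_force']).round(2))
im=cv2.resize(s[190:265,320:400],None,fx=8,fy=8,interpolation=cv2.INTER_CUBIC);cv2.imwrite('pics/s6.png',im[:,:,::-1])
E
```

```text
t: 11.97
tool_pos: [494.2, 124.1, 84.9]
ee_rot: [0.001, -0.08, 0.997, -0.002]
contact_force: [1.3, -10.2, -1.1]
grip_width: 23.5
finger_force: 60.0
[ -0.41 -10.46   1.59]
[-0.33 -8.66  1.54]
[ 0.07 -9.64  1.78]
```

View pics/s6.png

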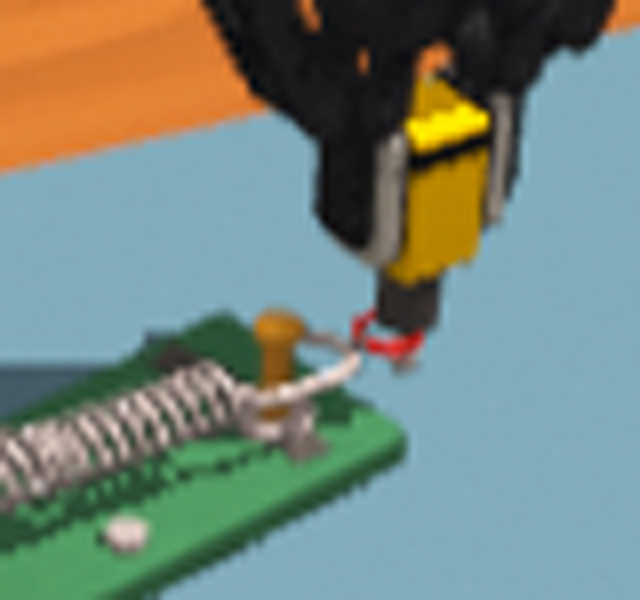

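The hook's tip is already past the post: in the crop the post at (278,360) stands between the shank at (300,390) and the tip at (320,335). I'll continue the swing until the shank bears on it.

```bash
python3 -m crank '[[[1,0.32,0.04,0,0,0,-1],[1,0.32,-0.003,0,0,0,-1],[1,0.32,-0.003,0,0,0,-1],[1,0,0,0,0,0,0]]]'
python3 -c "
from h import *
print(rel([522.5,-56,85]));
for i in range(4): bot.get_image('top');o,R=tool();print((R.T@o['contact_force']).round(2))"
```

```text
t: 12.45
tool_pos: [484.4, 122.6, 84.9]
ee_rot: [0.001, -0.106, 0.994, -0.003]
contact_force: [1.2, -10.2, -1.7]
grip_width: 23.5
finger_force: 60.0
t 12.45 tcp [484.4 122.6  84.9] yaw_y 102.2 F [  1.2 -10.2  -1.7] j6 0.04 w 23.5
[  0.054 -18.267   0.079]
[ 0.51 -9.59  1.31]
[-0.32 -9.89  1.77]
[-0.04 -9.64  2.2 ]
[ 0.76 -9.91  1.39]
```

```bash
python3 -m crank '[[[1,0.32,-0.003,0,0,0,-1],[1,0.32,-0.003,0,0,0,-1],[1,0,0,0,0,0,0]]]'
python3 -c "
from h import *
print(rel([522.5,-56,85]));
for i in range(4): bot.get_image('top');o,R=tool();print((R.T@o['contact_force']).round(2))"
```

```text
t: 12.9
tool_pos: [479.1, 121.5, 85.2]
ee_rot: [0.001, -0.124, 0.992, -0.002]
contact_force: [2.4, -8.8, -1.3]
grip_width: 23.4
finger_force: 60.0
t 12.9 tcp [479.1 121.5  85.2] yaw_y 104.2 F [ 2.4 -8.8 -1.3] j6 0.0 w 23.4
[  0.149 -18.275   0.105]
[ 0.52 -8.98  1.33]
[ 0.24 -9.53  1.47]
[  0.61 -10.14   1.54]
[-0.77 -9.69  1.3 ]
```

```bash
python3 -m crank '[[[1,0.32,-0.003,0,0,0,-1],[1,0.32,-0.003,0,0,0,-1],[1,0,0,0,0,0,0]]]'
python3 -c "
from h import *
print(rel([522.5,-56,85]));
for i in range(4): bot.get_image('top');o,R=tool();print((R.T@o['contact_force']).round(2))"
```

```text
t: 13.35
tool_pos: [476.0, 120.4, 86.1]
ee_rot: [0.004, -0.141, 0.99, -0.002]
contact_force: [7.7, -8.8, -2.7]
grip_width: 23.4
finger_force: 59.9
t 13.35 tcp [476.  120.4  86.1] yaw_y 106.2 F [ 7.7 -8.8 -2.7] j6 -0.03 w 23.4
[  0.462 -18.231   0.217]
[ -5.05 -11.54   2.89]
[ -5.07 -10.6    1.92]
[ -4.35 -10.31   2.49]
[ -3.91 -11.16   2.75]
```

```bash
python3 -m crank '[[[1,-0.15,-0.2,0,0,0,0],[1,0,-0.3,0,0,0,0],[1,0,-0.3,0,0,0,0],[1,0,-0.2,0,0,0,0],[1,0,-0.1,0,0,0,0],[1,0,0,0,0,0,0],[1,0,0,0,0,0,0]]]'
python3 -c "
from h import *
print(rel([522.5,-56,85]));
for i in range(4): bot.get_image('top');o,R=tool();print((R.T@o['contact_force']).round(2))"
```

```text
t: 14.13
tool_pos: [478.3, 111.8, 85.6]
ee_rot: [0.002, -0.141, 0.99, -0.0]
contact_force: [6.3, -1.9, -1.4]
grip_width: 23.3
finger_force: 60.4
t 14.13 tcp [478.3 111.8  85.6] yaw_y 106.3 F [ 6.3 -1.9 -1.4] j6 -0.05 w 23.3
[  0.457 -17.349   0.073]
[-5.25 -3.69  1.39]
[-5.05 -3.84  0.65]
[-5.1  -4.71  0.3 ]
[-4.89 -3.4   0.1 ]
```

```bash
python3 -m crank '[[[1,0,-0.2,0,0,0,0],[1,-0.1,-0.1,0,0,0,0],[1,-0.1,-0.1,0,0,0,0],[1,-0.1,0,0,0,0,0],[1,0,0,0,0,0,0],[1,0,0,0,0,0,0]]]'
python3 - <<'E'
from h import *
print(rel([522.5,-56,85]));
for i in range(4): s=bot.get_image('scene');o,R=tool();print((R.T@o['contact_force']).round(2))
im=cv2.resize(s[190:265,320:400],None,fx=8,fy=8,interpolation=cv2.INTER_CUBIC);cv2.imwrite('pics/s7.png',im[:,:,::-1])
E
```

```text
t: 14.83
tool_pos: [479.5, 108.5, 84.4]
ee_rot: [-0.001, -0.142, 0.99, 0.0]
contact_force: [1.1, -0.1, -0.9]
grip_width: 23.2
finger_force: 60.4
t 14.83 tcp [479.5 108.5  84.4] yaw_y 106.3 F [ 1.1 -0.1 -0.9] j6 -0.06 w 23.2
[  0.487 -16.995  -0.067]
[-1.17 -0.91  0.69]
[-0.6   0.69  0.95]
[-0.2  -0.34  2.15]
[-1.28  0.61  1.55]
```

View pics/s7.png

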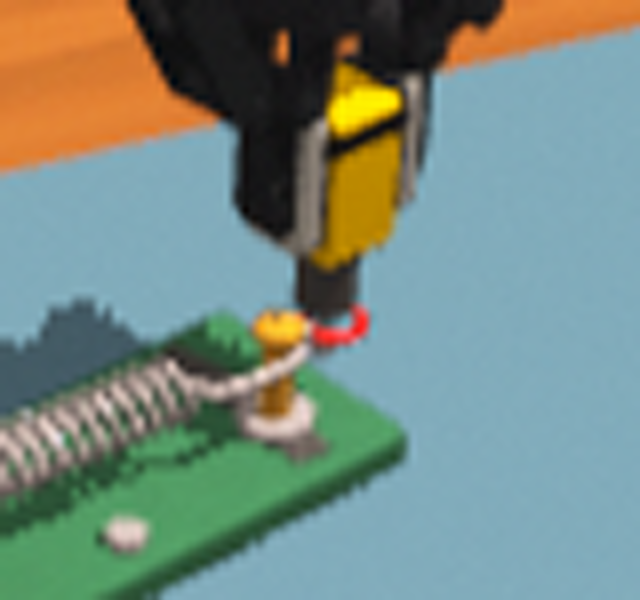

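Run:
```python
from h import *
s=bot.get_image('scene').astype(int);m=(s[:,:,0]-np.maximum(s[:,:,1],s[:,:,2])>50);y,x=np.nonzero(m[222:238,352:372]);x+=352;y+=222
print(x.min(),x.max(),y.min(),y.max());c=((x.min()+x.max())/2,(y.min()+y.max())/2)
print(at('scene',c,35)); o,R=tool();print(proj('scene',o['tool_pos']+R[:,2]*49.5))
for y0 in range(222,238): print(''.join('R' if m[y0,k] else '.' for k in range(352,372)))
print('hook seat/eye on post line:',rel(at('scene',c,35)))
```

```text
352 365 228 232
[485.3981422 102.3994608  35.       ]
[[359.91107366 227.79818851]]
....................
....................
....................
....................
....................
....................
............R.......
.R.RRR......RR......
RRR..R.R....RR......
RR...R.RRRRRRR......
.RRRRR.RRRRRR.......
....................
....................
....................
....................
....................
t 15.08 tcp [479.7 108.5  84.5] yaw_y 106.3 F [ 1.7  0.8 -1.3] j6 -0.06 w 23.0
hook seat/eye on post line: [-0.384 -0.746  4.948]
```

```bash
python3 -m crank '[[[1,-0.12,0.02,0,0,0,0],[1,-0.12,0.02,0,0,0,0],[1,0,0,0,0,0,0],[1,0,0,-0.2,0,0,0],[1,0,0,-0.3,0,0,0],[1,0,0,-0.1,0,0,0],[1,0,0,0,0,0,0]]]'
python3 -c "
from h import *
print(rel([522.5,-56,85]));
for i in range(4): bot.get_image('scene');o,R=tool();print((R.T@o['contact_force']).round(2))"
```

```text
t: 15.67
tool_pos: [482.6, 109.6, 91.2]
ee_rot: [0.0, -0.142, 0.99, 0.0]
contact_force: [0.2, -1.0, -1.4]
grip_width: 23.6
finger_force: 60.4
t 15.67 tcp [482.6 109.6  91.2] yaw_y 106.3 F [ 0.2 -1.  -1.4] j6 -0.06 w 23.6
[  0.818 -17.018   0.619]
[ 0.17 -0.05  1.44]
[ 0.25 -0.05  1.46]
[ 0.   -0.74  1.17]
[0.19 0.49 1.72]
```

```bash
python3 -m crank '[[[1,0,0,-0.3,0,0,0],[1,0,0,-0.2,0,0,0],[1,0,0,0,0,0,0]]]'
python3 -c "
from h import *
rel([522.5,-56,85])
for i in range(3): bot.get_image('scene');o,R=tool();print((R.T@o['contact_force']).round(2))"
```

```text
t: 16.12
tool_pos: [482.6, 109.7, 96.2]
ee_rot: [0.0, -0.142, 0.99, 0.0]
contact_force: [-0.8, -0.5, -0.9]
grip_width: 23.5
finger_force: 60.4
t 16.12 tcp [482.6 109.7  96.2] yaw_y 106.3 F [-0.8 -0.5 -0.9] j6 -0.06 w 23.5
[-0.39  0.46  1.02]
[-0.29 -0.07  0.64]
[0.02 0.52 1.61]
```

Coming free; lift clear and look.

```bash
python3 -m crank '[[[1,0,0,-0.5,0,0,0],[1,0,0,-1,0,0,0],[1,0,0,-1.5,0,0,0],[1,0,0,-1.5,0,0,0],[1,0,0,0,0,0,0]]]'
python3 - <<'E'
from h import *
rel([522.5,-56,85])
s=bot.get_image('scene');o,R=tool();print(proj('scene',o['tool_pos']+R[:,2]*61))
im=cv2.resize(s[170:265,305:400],None,fx=6,fy=6,interpolation=cv2.INTER_CUBIC);cv2.imwrite('pics/s8.png',im[:,:,::-1])
E
```

```text
t: 16.68
tool_pos: [484.4, 110.1, 144.1]
ee_rot: [0.003, -0.142, 0.99, 0.0]
contact_force: [0.7, 0.2, -0.0]
grip_width: 23.4
finger_force: 60.4
t 16.68 tcp [484.4 110.1 144.1] yaw_y 106.3 F [ 0.7  0.2 -0. ] j6 -0.06 w 23.4
[[362.87355906 208.93393285]]
```

View pics/s8.png

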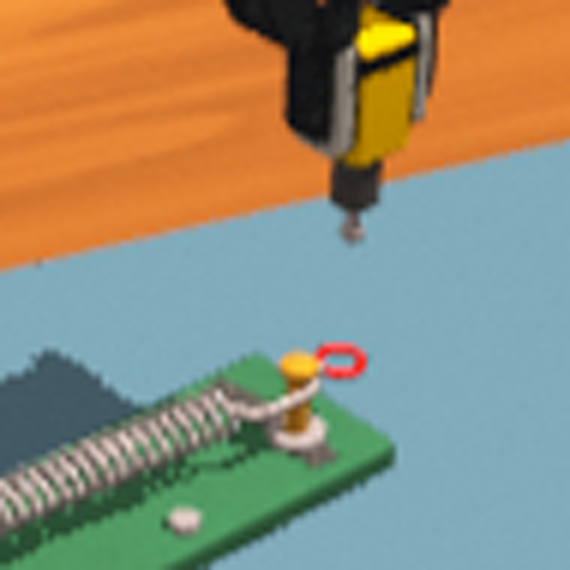

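The hook holds on the post: the post stands inside the bow at crop (298,400), the red eye is free at (343,360), and the puller is clear and straight. Now I return to the block.

```bash
python3 -m crank '[[[1,0.5,-1.6,0,0,0,0],[1,1.0,-3.2,0,0,0,0],[1,1.16,-3.7,0,0,0,0],[1,1.16,-3.7,0,0,0,0],[1,1.16,-3.7,0,0,0,0],[1,1.16,-3.7,0,0,0,0],[1,1.16,-3.7,0,0,0,0],[1,1.16,-3.7,0,0,0,0],[1,1.16,-3.7,0,0,0,0],[1,1.16,-3.7,0,0,0,0],[1,1.16,-3.7,0,0,0,0],[1,1.1,-3.5,0,0,0,0]]]'
python3 -m crank '[[[1,0,0,0,0,0,7],[1,0,0,0,0,0,7],[1,0,0,0,0,0,7],[1,0,0,0,0,0,7],[1,0,0,0,0,0,7],[1,0,0,0,0,0,7],[1,0,0,0,0,0,7],[1,0,0,0,0,0,7],[1,0,0,0,0,0,7],[1,0,0,0,0,0,7],[1,0,0,0,0,0,7],[1,0,0,0,0,0,7]]]'
python3 -m crank '[[[1,0,0,0,0,0,7],[1,0,0,0,0,0,7],[1,0,0,0,0,0,7],[1,0,0,0,0,0,7],[1,0,0,0,0,0,7],[1,0,0,0,0,0,7],[1,0,0,0,0,0,7],[1,0,0,0,0,0,7],[1,0,0,0,0,0,7],[1,0,0,0,0,0,7],[1,0,0,0,0,0,7],[1,0,0,0,0,0,6]]]'
python3 - <<'E'
from h import *
print(rel([476.3,-327.7,141]))
# check spring: eye in both views
def red(c,box,th=40):
    s=bot.get_image(c).astype(int);m=(s[:,:,0]-np.maximum(s[:,:,1],s[:,:,2])>th)&(s[:,:,0]-s[:,:,1]>70)
    y,x=np.nonzero(m[box[1]:box[3],box[0]:box[2]]);x+=box[0];y+=box[1];print(c,x.min(),x.max(),y.min(),y.max(),len(x));return np.array([(x.min()+x.max())/2,(y.min()+y.max())/2])
e=np.array([480,107,35.]);print(proj('top',e),proj('scene',e))
a=red('top',(255,270,272,292));b=red('scene',(358,222,372,238));p=at('top',a,35);q=at('scene',b,35);print(p,q)
print('dist top',np.hypot(p[0]-520.75,p[1]+55.6),'scene',np.hypot(q[0]-525,q[1]+56.4))
print('post-eye gap top',np.hypot(*(p-[489.2,90.5,35])[:2]))
E
```

```text
t: 17.73
tool_pos: [473.0, -328.3, 140.0]
ee_rot: [-0.0, -0.141, 0.99, 0.0]
contact_force: [1.5, 0.2, -1.1]
grip_width: 23.5
finger_force: 60.6
t: 18.73
tool_pos: [473.3, -326.0, 139.8]
ee_rot: [-0.001, 0.56, 0.829, 0.0]
contact_force: [1.0, -0.1, -1.6]
grip_width: 23.6
finger_force: 60.5
t: 19.73
tool_pos: [473.3, -326.0, 139.8]
ee_rot: [-0.0, 0.968, 0.25, -0.0]
contact_force: [-0.2, -0.4, -1.5]
grip_width: 23.3
finger_force: 60.5
t 19.73 tcp [ 473.3 -326.   139.8] yaw_y -61.1 F [-0.2 -0.4 -1.5] j6 2.03 w 23.3
[ 0.178  0.294 -0.121]
[[263.58514015 282.71794208]] [[359.33293965 228.05729227]]
top 259 266 278 284 20
scene 358 365 227 232 31
[483.74639923 109.5296577   35.        ] [486.19004283 108.65704471  35.        ]
dist top 169.22491046897807 scene 169.5583698466154
post-eye gap top 19.79569735239454
```

The eye is 169.2 to 169.6 mm from the pivot, a stretch of about 25 mm, so the post is home. Next I lower the puller.

```bash
python3 -m crank '[[[1,0.09,0.15,0.7,0,0,0],[1,0.09,0.14,1.3,0,0,0],[1,0,0,1.2,0,0,0],[1,0,0,1,0,0,0],[1,0,0,0,0,0,0],[1,0,0,0,0,0,0]]]'
python3 - <<'E'
from h import *
print(rel([476.3,-327.7,67]))
bot.get_image('scene');o,R=tool();print(proj('scene',o['tool_pos']+R[:,2]*61),[(np.round(d['pixel'],1),round(d['score'],2)) for d in bot.place_of('scene','puller_tip')[:4]])
E
```

```text
t: 20.33
tool_pos: [476.1, -327.5, 97.7]
ee_rot: [-0.001, 0.967, 0.253, -0.001]
contact_force: [-0.3, -0.1, -0.9]
grip_width: 23.4
finger_force: 60.5
t 20.33 tcp [ 476.1 -327.5   97.7] yaw_y -60.7 F [-0.3 -0.1 -0.9] j6 2.03 w 23.4
[0.012 0.032 3.074]
[[129.71133771 283.08915599]] [(array([169.1, 326.5]), 0.86), (array([127.6, 341.6]), 0.76), (array([128.2, 281.2]), 0.71)]
```

```bash
python3 -m crank '[[[1,0,0,0.5,0,0,0],[1,0,0,0.5,0,0,0],[1,0,0,0.4,0,0,0],[1,0,0,0,0,0,0]]]'
```

```text
t: 20.77
tool_pos: [476.2, -327.6, 83.7]
ee_rot: [-0.001, 0.968, 0.253, -0.0]
contact_force: [0.4, -1.2, -0.4]
grip_width: 23.1
finger_force: 60.5
```

```bash
python3 -m crank '[[[1,0,0,0.4,0,0,0],[1,0,0,0.4,0,0,0],[1,0,0,0.4,0,0,0],[1,0,0,0,0,0,0],[1,0,0,0,0,0,0]]]'
```

```text
t: 21.18
tool_pos: [476.5, -327.8, 72.3]
ee_rot: [-0.0, 0.968, 0.253, -0.0]
contact_force: [0.3, -0.0, -1.2]
grip_width: 23.2
finger_force: 60.5
```

```bash
python3 -m crank '[[[1,0,0,0.2,0,0,0],[1,0,0,0.2,0,0,0],[1,0,0,0.1,0,0,0],[1,0,0,0.1,0,0,0],[1,0,0,0,0,0,0],[1,0,0,0,0,0,0]]]'
```

```text
t: 21.68
tool_pos: [476.8, -328.0, 67.1]
ee_rot: [0.0, 0.968, 0.253, 0.0]
contact_force: [-0.9, 1.8, 3.9]
grip_width: 23.5
finger_force: 61.3
```

Resting on the floor (z 67.1 again, +4 N). Release to the opening used before, then lift.

```bash
python3 -m crank '[[[0.2,0,0,0,0,0,0],[0,0,0,0,0,0,0],[-0.3,0,0,0,0,0,0],[-0.3,0,0,0,0,0,0],[-0.3,0,0,0,0,0,0]]]'
python3 -m crank '[[[-0.3,0,0,-0.5,0,0,0],[-0.3,0,0,-1,0,0,0],[-0.3,0,0,-2,0,0,0],[-0.3,0,0,-2.5,0,0,0],[-0.3,0,0,-3,0,0,0],[-0.3,0,0,-3,0,0,0],[-0.3,0,0,-3,0,0,0],[-0.3,-3,0,0,0,0,0],[-0.3,-3,0,0,0,0,0],[-0.3,-3,0,0,0,0,0],[-0.3,-3,0,0,0,0,0],[-0.3,-3,0,0,0,0,0]]]'
python3 -m crank '[[[-0.3,-3,0,0,0,0,0],[-0.3,-2,0,0,0,0,0],[-0.3,0,0,0,0,0,0],[-0.3,0,0,0,0,0,0]]]'
python3 - <<'E'
from h import *
rel([0,0,0])
im=bot.get_image('top');s=bot.get_image('scene')
for b in((455,275,480,300),(462,228,488,252),(432,238,448,256)):
    m=mask('top',(24,150,120),(34,255,255),b,im);r=cv2.minAreaRect(cv2.findNonZero(m));print(np.round(r[0],1),np.round(r[1],1),cv2.countNonZero(m))
for c,n in(('top','jar'),('top','screwdriver'),('top','wrench'),('scene','puller_grip'),('scene','puller_tip'),('scene','eye'),('scene','hook_seat')):
    print(n,[(np.round(d['pixel']).tolist(),round(d['score'],2)) for d in bot.place_of(c,n)[:3]])
a=s.astype(int);m=((a[:,:,0]-np.maximum(a[:,:,1],a[:,:,2])>40)&(a[:,:,0]-a[:,:,1]>70))[222:238,358:372];y,x=np.nonzero(m);print(x.min()+358,x.max()+358,y.min()+222,y.max()+222)
E
```

```text
t: 22.1
tool_pos: [476.8, -328.0, 66.6]
ee_rot: [-0.0, 0.968, 0.253, -0.0]
contact_force: [-0.1, 0.1, -0.3]
grip_width: 55.2
finger_force: 0.0
t: 23.1
tool_pos: [344.9, -401.9, 218.0]
ee_rot: [0.001, 0.967, 0.253, 0.0]
contact_force: [1.0, -1.1, -0.5]
grip_width: 55.6
finger_force: 0.0
t: 23.43
tool_pos: [301.7, -426.3, 217.7]
ee_rot: [0.0, 0.968, 0.252, 0.0]
contact_force: [1.0, -0.2, 0.0]
grip_width: 55.4
finger_force: 0.0
t 23.43 tcp [ 301.7 -426.3  217.7] yaw_y -60.9 F [ 1.  -0.2  0. ] j6 1.68 w 55.4
[461.3 289.6] [10.8 10.5] 110
[474.8 240.3] [13.  12.6] 167
[439.5 246.5] [7. 7.] 58
jar [([165.0, 267.0], 0.69)]
screwdriver [([395.0, 211.0], 0.55), ([271.0, 279.0], 0.44)]
wrench [([216.0, 210.0], 0.95)]
puller_grip [([113.0, 308.0], 0.96), ([168.0, 309.0], 0.68), ([132.0, 270.0], 0.61)]
puller_tip [([133.0, 295.0], 0.79), ([173.0, 330.0], 0.78), ([130.0, 342.0], 0.71)]
eye [([361.0, 229.0], 0.63)]
hook_seat [([135.0, 296.0], 0.63), ([355.0, 232.0], 0.53)]
358 365 227 232
```

Run:
```python
from h import *
im=bot.get_image('top');s=bot.get_image('scene');o0=cv2.cvtColor(cv2.imread('pics/t0.png'),cv2.COLOR_BGR2RGB);s0=cv2.cvtColor(cv2.imread('pics/s0.png'),cv2.COLOR_BGR2RGB)
def show(im,b,lo=(24,150,60)):
    m=mask('x',lo,(34,255,255),b,im);h=cv2.cvtColor(im,cv2.COLOR_RGB2HSV)[:,:,2]
    return [''.join('.' if not m[y,x] else 'Y' if h[y,x]>170 else 'd' for x in range(b[0],b[2])) for y in range(b[1],b[3])]
for a,b in zip(show(o0,(450,276,478,302)),show(im,(450,276,478,302))): print(a,b)
print()
for a,b in zip(show(s0,(108,255,145,298)),show(s,(108,255,145,298))): print(a,b)
```

```text
............................ ............................
............................ ............................
............................ ............................
............................ ............................
............................ ............................
................YYY......... ............................
..............YYYYY......... ............................
............dYYYYYYY........ .............d..............
...........YYYYYYYYYd....... ...........dYYY.............
..........YYYYYYYYYYYY...... .........YYYYYY.............
...........YYYYYYYYYYY...... .......dYYYYYYYY............
...........YYYYYYYYYYY...... .....YYYYYYYYYYY............
............YYYYYYYYYYY..... .....YYYYYYYYYYYY...........
............YYYYYYYYYYY..... ......YYYYYYYYYYYY..........
.............YYYYYYYY....... ......YYYYYYYYYYYY..........
..............YYYYYY........ ......dYYYYYYYYYYYd.........
..............YYYY.......... .......YYYYYYYYYYYd.........
..............d............. ........YYYYYYYYY...........
............................ .........YYYYYY............
[... 2976 characters left out ...]
................
....YYYYYYYY......................... ....YYYYYYYY.........................
.YYYYYYYYYYYY........................ .YYYYYYYYYYYY........................
YYYYYYYYYYYYYY....................... YYYYYYYYYYYYYY.......................
YYYYYYYYYYYYYYY...................... YYYYYYYYYYYYYYY......................
YYYYYYYYYYYYYYY...................... YYYYYYYYYYYYYYY......................
YYYYYYYYYYYYYYYY..................... YYYYYYYYYYYYYYYY.....................
YYYYYYYYYYYYYYYYY.................... YYYYYYYYYYYYYYYYY....................
YYYYYYYYYYYYYYYYY.................... YYYYYYYYYYYYYYYYY....................
YYYYYYYYYYYYYYYYY.................... YYYYYYYYYYYYYYYYY....................
```

Run:
```python
from h import *
print('before',tri((466.1,286.6),(122.9,264)));print('after',tri((461.4,289.2),(129.6,260.3)))
for p in((466.1,286.6),(461.4,289.2)):print(at('top',p,82))
for p in((122.9,264),(129.6,260.3)):print(at('scene',p,82))
im=bot.get_image('top');m=mask('top',(12,90,130),(23,190,255),(435,268,485,315),im);c=cv2.convexHull(cv2.findNonZero(m));r=cv2.minAreaRect(c);b=cv2.boxPoints(r)
print(r,at('top',r[0],28),'block side',[np.linalg.norm(at('top',b[i],28)-at('top',b[i-1],28)).round(1) for i in range(4)])
print('initial center',at('top',(459.6,290.2),28))
```

```text
before (array([ 476.03576885, -328.25422645,   79.10353426]), array([0.15083442, 0.0050689 , 0.1105265 , 0.0028134 ]))
after (array([ 470.2274746 , -317.60258764,   79.25033341]), array([-0.03260495, -0.00144594, -0.02426022, -0.00054259]))
[ 475.67753333 -327.1254496    82.        ]
[ 469.89564878 -316.93020042   82.        ]
[ 480.0203957  -327.89373985   82.        ]
[ 474.13871685 -317.12851239   82.        ]
((459.60003662109375, 289.8000183105469), (31.622774124145508, 31.622772216796875), 71.56504821777344) [ 474.95433694 -327.45390442   28.        ] block side [np.float64(69.3), np.float64(71.9), np.float64(69.6), np.float64(71.2)]
initial center [ 474.06300405 -327.42947292   28.        ]
```

The puller ended leaning about 8° along the closing axis. I'll regrasp, straighten it and release more slowly with no side load.

```bash
python3 -m crank '[[[-1,2,0,0,0,0,0],[-1,3,0,0,0,0,0],[-1,3,0,0,0,0,0],[-1,3,0,0,0,0,0],[-1,3,0,0,0,0,0],[-1,3,0,0,0,0,0],[-1,2,0,0,0,0,0],[-1,1,0,0,0,0,0],[-1,0,0,2.5,0,0,0],[-1,0,0,2.5,0,0,0],[-1,0,0,2.0,0,0,0],[-1,0,0,0,0,0,0]]]'
python3 -c "
from h import *
print(rel([475.3,-327.2,66.5]))"
```

```text
t: 25.03
tool_pos: [473.8, -326.5, 142.5]
ee_rot: [-0.003, 0.968, 0.253, -0.002]
contact_force: [-0.0, 1.0, -0.6]
grip_width: 85.3
finger_force: 0.0
t 25.03 tcp [ 473.8 -326.5  142.5] yaw_y -60.7 F [-0.   1.  -0.6] j6 2.03 w 85.3
[0.121 0.182 7.599]
```

```bash
python3 -m crank '[[[-1,0.12,0.18,1.5,0,0,0],[-1,0,0,1.5,0,0,0],[-1,0,0,1.5,0,0,0],[-1,0,0,1.5,0,0,0],[-1,0,0,1.0,0,0,0],[-1,0,0,0.5,0,0,0],[-1,0,0,0,0,0,0],[-1,0,0,0,0,0,0]]]'
python3 -m crank '[[[-0.3,0,0,0,0,0,0],[0,0,0,0,0,0,0],[0.1,0,0,0,0,0,0],[0.2,0,0,0,0,0,0],[0.3,0,0,0,0,0,0],[0.35,0,0,0,0,0,0],[0.4,0,0,0,0,0,0],[0.4,0,0,0,0,0,0],[0.6,0,0,0,0,0,0],[1,0,0,0,0,0,0],[1,0,0,0,0,0,0]]]'
python3 -c "
from h import *
for i in range(4): bot.get_image('scene');o,R=tool();print((R.T@o['contact_force']).round(2),o['tool_pos'].round(1))"
```

```text
t: 25.7
tool_pos: [478.9, -329.3, 72.4]
ee_rot: [0.0, 0.968, 0.253, 0.0]
contact_force: [0.4, -0.5, 0.8]
grip_width: 85.7
finger_force: 0.0
t: 26.62
tool_pos: [478.5, -328.5, 71.8]
ee_rot: [-0.0, 0.968, 0.253, -0.0]
contact_force: [-1.0, 3.2, 3.3]
grip_width: 22.8
finger_force: 58.7
[-0.27 -3.97 -4.25] [ 478.4 -328.6   71.8]
[-0.41 -3.82 -5.45] [ 478.4 -328.5   71.7]
[-0.25 -3.73 -5.2 ] [ 478.4 -328.5   71.7]
[ 0.34 -3.75 -5.41] [ 478.5 -328.5   71.8]
```

```bash
python3 -m crank '[[[1,0,0,-0.3,0,0,0],[1,-0.1,-0.13,-0.3,0,0,0],[1,-0.1,-0.13,-0.2,0,0,0],[1,0,0,0,0,0,0],[1,0,0,0,0,0,0],[1,0,0,0,0,0,0]]]'
python3 - <<'E'
from h import *
for i in range(4): s=bot.get_image('scene');o,R=tool();print((R.T@o['contact_force']).round(2),o['tool_pos'].round(1))
p=o['tool_pos']+R[:,2]*66;print(p,proj('scene',p))
E
```

```text
t: 27.32
tool_pos: [475.8, -327.9, 79.8]
ee_rot: [0.0, 0.968, 0.253, 0.0]
contact_force: [1.2, 1.4, -1.4]
grip_width: 23.3
finger_force: 58.9
[ 0.95 -0.21  1.28] [ 475.7 -327.8   79.7]
[-0.97 -0.63  1.11] [ 475.7 -327.8   79.6]
[-0.27  0.64  1.64] [ 475.7 -327.7   79.6]
[-0.12 -0.22  2.03] [ 475.7 -327.7   79.6]
[ 475.64349098 -327.67759671   13.59389825] [[133.34696071 293.06605196]]
```

```bash
python3 -m crank '[[[1,0,0,0.25,0,0,0],[1,0,0,0.25,0,0,0],[1,0,0,0.05,0,0,0],[1,0,0,0,0,0,0],[1,0,0,0,0,0,0]]]'
python3 - <<'E'
from h import *
for i in range(4): s=bot.get_image('scene');o,R=tool();print((R.T@o['contact_force']).round(2),o['tool_pos'].round(1))
E
```

```text
t: 27.93
tool_pos: [475.6, -327.5, 74.0]
ee_rot: [-0.0, 0.968, 0.253, -0.0]
contact_force: [0.5, 0.4, -1.1]
grip_width: 23.3
finger_force: 58.9
[ 0.99 -0.2   1.74] [ 475.6 -327.6   74.1]
[-0.41  0.44  1.11] [ 475.7 -327.6   74.2]
[0.49 0.41 1.47] [ 475.7 -327.7   74.2]
[0.88 0.27 1.78] [ 475.7 -327.7   74.3]
```

```bash
python3 -m crank '[[[1,0,0.12,0,0,0,0],[1,0,0.12,0,0,0,0],[1,0,0,0,0,0,0]]]'
python3 - <<'E'
from h import *
for i in range(3): s=bot.get_image('scene');o,R=tool();print((R.T@o['contact_force']).round(2),(R.T@o['tool_pos']).round(1))
E
python3 -m crank '[[[1,0,-0.24,0,0,0,0],[1,0,-0.12,0,0,0,0],[1,0,-0.12,0,0,0,0],[1,0,0,0,0,0,0]]]'
python3 - <<'E'
from h import *
for i in range(3): s=bot.get_image('scene');o,R=tool();print((R.T@o['contact_force']).round(2),(R.T@o['tool_pos']).round(1))
E
```

```text
t: 28.38
tool_pos: [476.7, -328.9, 74.1]
ee_rot: [-0.001, 0.967, 0.253, 0.0]
contact_force: [0.7, 4.0, -0.6]
grip_width: 22.8
finger_force: 59.1
[ 2.81 -3.08 -0.39] [254.9 520.  -74.7]
[ 1.4  -4.46 -1.09] [254.9 520.  -74.7]
[ 2.56 -2.99 -0.12] [254.8 520.1 -74.6]
t: 28.87
tool_pos: [475.3, -326.4, 74.7]
ee_rot: [0.001, 0.968, 0.253, 0.001]
contact_force: [2.5, -1.6, -2.0]
grip_width: 23.2
finger_force: 58.9
[1.07 3.6  1.09] [255.  517.3 -73.3]
[1.75 2.45 1.07] [254.9 517.3 -73.4]
[0.53 3.46 2.11] [255.  517.3 -73.5]
```

```bash
python3 -m crank '[[[1,0.08,0.12,0,0,0,0],[1,0,0.11,0,0,0,0],[1,0,0,0.1,0,0,0],[1,0,0,0.05,0,0,0],[1,0,0,0,0,0,0],[1,0,0,0,0,0,0]]]'
python3 - <<'E'
from h import *
for i in range(4): s=bot.get_image('scene');o,R=tool();print((R.T@o['contact_force']).round(2),(R.T@o['tool_pos']).round(1))
E
```

```text
t: 29.52
tool_pos: [475.9, -326.9, 72.4]
ee_rot: [-0.0, 0.968, 0.253, -0.0]
contact_force: [0.3, 0.3, -1.6]
grip_width: 23.1
finger_force: 59.0
[ 0.16 -0.43  1.05] [255.3 518.  -72.9]
[ 0.04 -0.12  0.72] [255.3 518.1 -72.8]
[ 0.04 -0.15  1.33] [255.4 518.2 -72.8]
[-0.35  0.33  0.78] [255.4 518.2 -72.8]
```

```bash
python3 -m crank '[[[1,0,0,0.06,0,0,0],[1,0,0,0.06,0,0,0],[1,0,0,0,0,0,0],[1,0,0,0,0,0,0]]]'
python3 - <<'E'
from h import *
for i in range(4): s=bot.get_image('scene');o,R=tool();print((R.T@o['contact_force']).round(2),(R.T@o['tool_pos']).round(1))
E
```

```text
t: 30.05
tool_pos: [476.4, -327.2, 71.8]
ee_rot: [0.0, 0.968, 0.253, 0.0]
contact_force: [-0.6, 0.9, 3.1]
grip_width: 23.0
finger_force: 59.7
[-0.52  0.01 -2.97] [255.5 518.5 -71.6]
[-0.4   0.12 -3.26] [255.5 518.4 -71.6]
[-0.24 -1.42 -4.71] [255.5 518.5 -71.6]
[-0.32 -0.97 -3.65] [255.5 518.5 -71.5]
```

```bash
python3 -m crank '[[[1,0,-0.02,-0.05,0,0,0],[1,0,0,0,0,0,0],[0.45,0,0,0,0,0,0],[0.43,0,0,0,0,0,0],[0.41,0,0,0,0,0,0],[0.39,0,0,0,0,0,0],[0.37,0,0,0,0,0,0],[0.35,0,0,0,0,0,0],[0.33,0,0,0,0,0,0],[0.3,0,0,0,0,0,0],[0.27,0,0,0,0,0,0],[0.24,0,0,0,0,0,0]]]'
python3 - <<'E'
from h import *
for i in range(2): s=bot.get_image('scene');o,R=tool();print((R.T@o['contact_force']).round(2),(R.T@o['tool_pos']).round(1),o['grip_width'])
p=np.array(o['tool_pos']);p[2]=82;print(proj('scene',p))
m=mask('x',(24,150,60),(34,255,255),(108,250,148,285),s)
for y in range(252,280): print(''.join('Y' if m[y,x] else '.' for x in range(108,148)))
E
```

```text
t: 31.25
tool_pos: [476.2, -327.0, 72.0]
ee_rot: [-0.0, 0.968, 0.253, 0.0]
contact_force: [-0.2, 0.4, -0.1]
grip_width: 32.2
finger_force: 0.0
[-0.03 -0.09 -0.45] [255.4 518.2 -72. ] 32.67031738339641
[ 0.2   1.59 -0.05] [255.4 518.1 -72. ] 32.522209480896635
[[123.36921568 262.49418249]]
........................................
........................................
........................................
........................................
........................................
........................................
........................................
........................................
........................................
..................YYYYY.................
................YYYYYYYY................
..........YYYYYYYYYYYYYY................
........YYYYYYYYYYYYYYYY................
........YYYYYYYYYYYYYY..................
........YYYYYYYYYYYY....................
..........YYYYYYYY......................
...........YYYYYY.......................
............YYY.........................
........................................
........................................
........................................
........................................
........................................
........................................
........................................
........................................
........................................
........................................
```

```bash
python3 -m crank '[[[0.15,0,0,0,0,0,0],[0.05,0,0,0,0,0,0],[-0.1,0,0,0,0,0,0],[-0.3,0,0,0,0,0,0],[-0.3,0,0,0,0,0,0],[-0.3,0,0,-0.5,0,0,0],[-0.3,0,0,-1,0,0,0],[-0.3,0,0,-2,0,0,0],[-0.3,0,0,-2.5,0,0,0],[-0.3,0,0,-3,0,0,0],[-0.3,0,0,-3,0,0,0],[-0.3,0,0,-3,0,0,0]]]'
python3 -m crank '[[[-0.3,-3,0,0,0,0,0],[-0.3,-3,0,0,0,0,0],[-0.3,-3,0,0,0,0,0],[-0.3,-3,0,0,0,0,0],[-0.3,-3,0,0,0,0,0],[-0.3,-3,0,0,0,0,0],[-0.3,-2,0,0,0,0,0],[-0.3,0,0,0,0,0,0],[-0.3,0,0,0,0,0,0]]]'
cat > chk.py <<'E'
from h import *
im=bot.get_image('top');s=bot.get_image('scene')
m=mask('x',(24,150,120),(34,255,255),(450,275,480,302),im);r=cv2.minAreaRect(cv2.findNonZero(m));pt=r[0]
m=mask('x',(24,150,60),(34,255,255),(108,250,148,285),s);n,l,st,ce=cv2.connectedComponentsWithStats(m);i=1+np.argmax(st[1:,4]);ps=ce[i]
print(np.round(pt,1),ps.round(1),'was (466.1,286.6) (122.9,264)',tri(pt,ps)[0].round(1))
a=s.astype(int);m=((a[:,:,0]-np.maximum(a[:,:,1],a[:,:,2])>40)&(a[:,:,0]-a[:,:,1]>70))[222:238,358:372];y,x=np.nonzero(m);print(x.min()+358,x.max()+358,y.min()+222,y.max()+222)
E
python3 chk.py
```

```text
t: 32.35
tool_pos: [476.0, -326.9, 224.5]
ee_rot: [0.0, 0.968, 0.253, 0.0]
contact_force: [-0.7, -0.2, 1.0]
grip_width: 55.4
finger_force: 0.0
t: 33.1
tool_pos: [301.2, -425.3, 223.0]
ee_rot: [0.0, 0.968, 0.252, 0.0]
contact_force: [0.8, -0.8, 0.4]
grip_width: 55.4
finger_force: 0.0
[466.5 287. ] [123.1 263.6] was (466.1,286.6) (122.9,264) [ 475.2 -328.3   79.3]
358 365 227 232
```

The puller is upright again, its top back to within 1 mm. The spring is unchanged. I'll hand in.

```bash
python3 -c "
from cell import bot
print(bot.close_job())"
```

```text
the job is handed in; nothing more can be done
None
```

The job is handed in, with no verdict returned: the spring is hooked on the anchor post, post home in the bow (measured stretch about 25 mm). The puller stands upright in its wooden block, regrasped once because it first leaned about 8°. The jar, screwdriver, wrench and both spare pullers checked unmoved in the pictures.

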